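# Swing in the bails of a stock tote and slide an archive box onto them

## Robot

A 6-joint arm with a two-finger parallel gripper is mounted at the origin on the work surface. World frame = base frame: x ahead of the robot, y to its left, z up, the work surface at z = 0. Lengths are in m, angles in rad, forces in N, time in s.
With the tool pointing down it reaches from about 0.375 to 0.975 m from the base axis. Payload 3.8 kg.
Tool frame: the origin (TCP) lies midway between the tips of the shut fingers; the grasp point (between the pads) lies 19 mm behind it; z points along the fingers, y is the line along which they close (so a half turn about z gives the same grasp; the last joint's range is limited). The gripper opens to 85 mm and grips with 20 to 120 N. Pads are 22 mm wide; open, the fingers measure 114 mm over their backs; the gripper's body (76 mm by 85 mm) begins 54 mm behind the grasp point. The pads swing forward as they close: fully open they stand 13 mm farther back than shut.
Start: joints at [1.29, 0.264, 1.604, -0, 1.274, -0.037], TCP at [0.163, 0.655, 0.231] pointing down, gripper open.
Joint ranges: [-2.63, 2.63], [-0.94, 2.18], [0.31, 2.57], [-1.31, 4.45], [0, 2.66], [-2.55, 2.55]. Speed limits (rad/s): [2.57, 2.57, 3.14, 3.14, 3.14, 3.14].

## Interface

Orientations are given as a unit quaternion [x, y, z, w].
In Python, from workcell import bot, effector, kinematics, telemetry, optics, job gives the robot as it stands. Calls block until the motion is done:
- bot.goto(position, orientation): joint-space move of the TCP to a pose.
- bot.move_straight(position, feed=0.15, attitude=None, f_stop=None): straight line of the TCP; attitude=None keeps the orientation; feed is the mean speed in m/s. With f_stop (N) it stops when the force on the tool has changed by that much, and returns True; else False.
- bot.movej(angles): joint-space move.
- effector.open_jaws() and effector.grasp(squeeze=None): open the fingers fully, or close them until they stop; squeeze is the grip in N (None keeps the last).
- bot.dwell(seconds).
- kinematics.solve_ik(position, orientation): joint angles nearest the present ones, or None.
- telemetry.read_state(): the state.
- optics.snapshot(name): name is "side" or "top"; returns (picture, depth): 400x640x3 uint8, red, green, blue; 400x640 float32, m along the optical axis (not along the pixel's ray), 0 where there is no reading.
- optics.get_calibration(name): a dict with "fx", "fy", "cx", "cy" (pixels), "R" (3x3) and "t" (3): a world point X has camera coordinates R X + t. Camera axes: x right, y down, z forward; pixel columns grow to the right and rows downward; lengths in m; the calibration is good to about 2 mm. A picture is of the moment at which its call begins. get_calibration takes no time and is no camera call.
A pose or a line that the arm cannot do raises bot.Unreachable and nothing moves.
- job.finish_job(): hands the job in; it is judged then, once.
The state is a dict: "clock": time; "joints": joint angles; "qd": joint speeds; "joint_torque": joint torques, N m; "tool_pos": TCP position; "tool_rot": TCP orientation; "contact_force": force on the tool from outside, world axes, zero at the start; "moment": the same for the moment, N m; "finger_gap": finger opening in m; "grip_force": force on a finger pad.
Only numpy, scipy, OpenCV 4.12 (cv2) and the standard library are available. Lean on these libraries where they do the work, as an engineer would, in place of code of your own. Each camera call takes 0.05 s, during which the arm holds its last target. There are 200 camera calls.

## Task

Get the stock tote ready to carry a box on top: swing both of its steel bail arms, which hang down outside, up and over to the inside, and press each one down until it snaps fully home across the opening. Then slide the top archive box sideways off the stack next to the tote and onto the two bails, without lifting it and keeping it level, until it sits centred over the tote and square to it. Leave the three boxes underneath, the tape dispenser, the pen pot and the stapler as they stand.

Things in the scene. Friction and masses are not known exactly. Their poses are not given: they have to be found in the camera images.
- tote: grey plastic tote 280 mm long (its y) and 190 wide (its x, away from the robot), too heavy to shift, disc cases in it up to 67 mm high. Origin: centre of its underside. Rims 109 mm high. The long rims are ledges 20 broad, 6 thick that overhang the long walls: wall faces at x = -75 and 75, rim edges at -95 and 95. A bail arm hangs on each long side
- near_bail (a joint): angle of the near bail arm, on the robot's side of the tote (x negative): 0 rad = hanging outside, bar 48 deg below pivot level; 0.84 = level, pointing out; 2.41 = upright; 3.71 = home, its stop, bar lying across the opening on the end rims. Stiff: it stays where it is left. About 0.15 rad short of home springy saddles hold it up; a push of about 8 to 10 N on the bar snaps it in for good
- far_bail (a joint): angle of the far bail arm, on the side away from the robot (x positive): 0 rad = hanging outside, bar 48 deg below pivot level; 0.84 = level, pointing out; 2.41 = upright; 3.71 = home, its stop, bar lying across the opening on the end rims. Stiff: it stays where it is left. About 0.15 rad short of home springy saddles hold it up; a push of about 8 to 10 N on the bar snaps it in for good
- near_bail_bar (a point): middle of the near bail's bar, moving with it: a round steel bar, axis along the tote's y, 8 mm thick, 300 long. Hanging, it is 68 mm high and 11 mm outside the rim edge: the rim blocks fingers coming straight down between bar and wall, so pinch it with fingers leaning in from outside, 30 to 45 deg off vertical. Home: 113 mm high, x = -33 in the tote's frame
- far_bail_bar (a point): middle of the far bail's bar, moving with it; the same bail mirrored on the far side. Hanging, it is 68 mm high and 11 mm outside the rim edge, to be pinched with fingers leaning in from beyond the tote. Home: 113 mm high (top of the bar 117), x = 33 in the tote's frame
- near_bail_pivot (a point): middle of the near bail's hinge axis, fixed on the tote at x = -76, y = 0, z = 101 mm in its frame; axis along the tote's y. The bar's axis is 45 mm from it; the bail's legs run outside the end walls, at y = -150 and 150
- far_bail_pivot (a point): middle of the far bail's hinge axis, fixed on the tote at x = 76, y = 0, z = 101 mm in its frame; axis along the tote's y. The bar's axis is 45 mm from it
- box_top: box to move, top of the stack: rigid grey board, metal corners, 160 (x) x 210 (y) x 40 mm, 0.35 to 0.7 kg; origin: centre of its underside, 120 mm high at first, 3 mm over the tops of the bails when home. Too wide to grip from above. The stack is off the tote's left or right end, 10 to 60 mm clear, about in line: pushed along the tote's y it bridges the gap and runs on the bails as on rails
- box_third: box right under the top one, the same size (160 x 210 x 40 mm), 0.45 kg, loose; origin: centre of its underside
- box_second: second box from below, the same size, loose; origin: centre of its underside
- box_bottom: lowest box of the stack, on the bench, the same size, loose; origin: centre of its underside
- tape_dispenser: black desk tape dispenser with a roll, 150 (x) x 58 x 96 mm high, off the end of the tote where the stack is not; origin: centre of its underside
- pen_pot: dark metal pot of pens, 76 mm across, 95 mm high, pens to 160 mm, beyond the tote; origin: centre of its underside
- stapler: black desk stapler, 36 (x) x 140 (y) x 66 mm high, beyond the tote; origin: centre of its underside

How it is judged:
By the outcome, as a careful person would: the job done as asked, in the order asked, and still so for the second after the job is handed in, with the robot touching nothing.
It also fails if it takes over 72 s, if anything falls off the work surface, if the arm or the gripper's body presses on something with over 40 N, if the wrist force passes 120 N, or if a joint passes its speed limit or range.

## Working session

There is one attempt and no reset: what is moved stays moved. The work goes in short steps, each a Python script; the robot and the scene stay as the last script left them, time stands still between calls to the robot, and variables do not carry over. Pictures are saved under pics/ and viewed, at most 10 in all, crops included, and the job is handed in when it is done.

```bash
ls; mkdir -p pics
python3 - <<'E'
from workcell import bot, effector, kinematics, telemetry, optics, job
import cv2,numpy as np
for n in ("top","side"):
    p,d=optics.snapshot(n); cv2.imwrite(f"pics/{n}0.png",p[:,:,::-1]); np.savez(f"{n}0.npz",p=p,d=d)
    c=optics.get_calibration(n); print(n,c)
s=telemetry.read_state(); print(s["clock"],s["tool_pos"],s["tool_rot"],s["finger_gap"],s["contact_force"])
E
```

```text
pics
top {'fx': 482.0049860152267, 'fy': 482.0049860152267, 'cx': 313.59447961604013, 'cy': 210.79363322004775, 'R': array([[-0.01599595, -0.99983687, -0.00838866],
       [-0.99926326,  0.01627837, -0.0347557 ],
       [ 0.03488659,  0.00782653, -0.99936063]]), 't': array([0.00769331, 0.62068344, 1.14007217])}
side {'fx': 369.04677436004295, 'fy': 369.04677436004295, 'cx': 321.2396783993186, 'cy': 200.60530276941753, 'R': array([[ 0.98831369, -0.15135393,  0.0181116 ],
       [-0.06341665, -0.51629902, -0.85405717],
       [ 0.13861591,  0.84292782, -0.51986376]]), 't': array([-0.60693785,  0.13754378,  0.8244415 ])}
0.1 [0.1627498  0.65437664 0.23005288] [ 1.21582555e-01  9.92580761e-01 -1.04544465e-03 -1.47830119e-04] 0.08520752154138204 [-0.45517355 -0.38960537 -0.41366036]
```

View pics/top0.png

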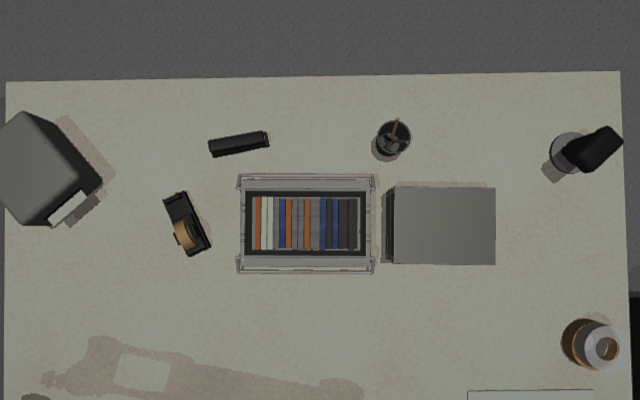

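View pics/side0.png

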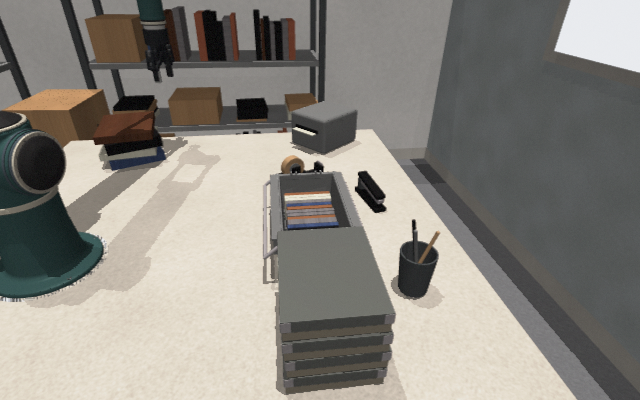

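The top view shows the tote at cols 237–375, rows 174–273. The stack is to its right (-y side), with its top at cols 394–495, rows 186–264. The tape dispenser is at (187,223), the stapler at (238,143) and the pen pot at (393,138). The side view agrees, with both bails hanging.

```bash
cat > util.py <<'E'
import numpy as np, cv2
from scipy.spatial.transform import Rotation as Rn
def world(d,c):
    v,u=np.mgrid[0:d.shape[0],0:d.shape[1]]
    P=np.stack([(u-c["cx"])/c["fx"]*d,(v-c["cy"])/c["fy"]*d,d],-1)-c["t"]
    W=P@c["R"]          # R^T (P - t)
    W[d<=0]=np.nan
    return W
def rect(W,m,minpix=30):
    """largest blob of mask -> min area rect in world xy (mm)"""
    n,l,st,_=cv2.connectedComponentsWithStats(m.astype(np.uint8),connectivity=8)
    k=1+np.argmax(st[1:,4]); q=W[l==k]
    (cx,cy),(a,b),ang=cv2.minAreaRect((q[:,:2]*1000).astype(np.float32))
    return dict(c=np.round((cx,cy),1),size=np.round((a,b),1),ang=round(ang,2),z=round(float(np.median(q[:,2]))*1000,1),n=len(q))
E
python3 - <<'E'
from util import *
from workcell import optics
c=optics.get_calibration("top"); d=np.load("top0.npz")["d"]; W=world(d,c); z=W[...,2]
u=np.arange(640)[None,:]+0*z; v=np.arange(400)[:,None]+0*z
roi=(v>150)&(v<300)&(u>380)&(u<520)
print("box",rect(W,roi&(z>.15)&(z<.175)))
roi=(v>160)&(v<290)&(u>220)&(u<384)
m=roi&(z>.100)&(z<.118)
print("rim",rect(W,m))
m2=roi&(z>.058)&(z<.080)&((v<190)|(v>258)); print("bars")
for vv in ((160,182),(262,290)):
    mm=roi&(v>=vv[0])&(v<vv[1])&(z>.055)&(z<.083); print(vv,mm.sum()); 
    if mm.sum()>5: q=W[mm]*1000; print(np.polyfit(q[:,1],q[:,0],1),q.min(0),q.max(0))
for nm,r in dict(tape=(155,215,180,265),pot=(365,420,110,170),stap=(200,275,122,165)).items():
    mm=(u>r[0])&(u<r[1])&(v>r[2])&(v<r[3])&(z>.03)&(z<.2); q=W[mm]*1000; print(nm,rect(W,mm),q.min(0).round(),q.max(0).round())
# column profile through tote
for col in (300,): print([ (int(r),*(W[r,col][[0,2]]*1000).round().astype(int)) for r in list(range(170,192))+list(range(254,278))])
E
```

```text
box {'c': array([ 581.5, -274. ]), 'size': array([213.2, 161.4]), 'ang': 88.27, 'z': 160.0, 'n': 7874}
rim {'c': array([592.,  17.]), 'size': array([304.8, 190.2]), 'ang': 88.6, 'z': 108.8, 'n': 3709}
bars
(160, 182) 451
[2.12722756e-02 6.99169102e+02] [ 687.50449441 -138.43402267   65.84763512] [707.31175563 167.58158992  82.84890829]
(262, 290) 507
[2.16134689e-02 4.82401035e+02] [ 476.31532645 -134.02058723   64.52597741] [495.33972653 172.67604144  82.88089995]
tape {'c': array([570.6, 290.3]), 'size': array([89.6, 51.5]), 'ang': 24.27, 'z': 68.3, 'n': 906} [522. 250.  30.] [669. 349. 101.]
pot {'c': array([ 780.4, -183. ]), 'size': array([73.6, 74.5]), 'ang': 88.13, 'z': 86.5, 'n': 700} [ 743. -220.   30.] [ 818. -146.  165.]
stap {'c': array([784.6, 173.9]), 'size': array([ 31.6, 128.8]), 'ang': 11.0, 'z': 57.2, 'n': 745} [758. 109.  33.] [810. 237.  69.]
[(170, np.int64(720), np.int64(0)), (171, np.int64(717), np.int64(4)), (172, np.int64(716), np.int64(-1)), (173, np.int64(713), np.int64(4)), (174, np.int64(702), np.int64(76)), (175, np.int64(700), np.int64(75)), (176, np.int
[... 837 characters left out ...]
int64(510), np.int64(104)), (261, np.int64(508), np.int64(108)), (262, np.int64(506), np.int64(110)), (263, np.int64(504), np.int64(110)), (264, np.int64(502), np.int64(107)), (265, np.int64(500), np.int64(108)), (266, np.int64(497), np.int64(105)), (267, np.int64(487), np.int64(0)), (268, np.int64(484), np.int64(2)), (269, np.int64(482), np.int64(1)), (270, np.int64(486), np.int64(76)), (271, np.int64(484), np.int64(79)), (272, np.int64(482), np.int64(75)), (273, np.int64(479), np.int64(75)), (274, np.int64(470), np.int64(6)), (275, np.int64(467), np.int64(-3)), (276, np.int64(465), np.int64(4)), (277, np.int64(463), np.int64(0))]<stdin>:17: RuntimeWarning: invalid value encountered in cast
```

```bash
python3 -c "
import cv2
i=cv2.imread('pics/top0.png')[160:285,220:400]; cv2.imwrite('pics/crop1.png',cv2.resize(i,None,fx=4,fy=4,interpolation=cv2.INTER_CUBIC))"
```

```text
(no output)
```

View pics/crop1.png

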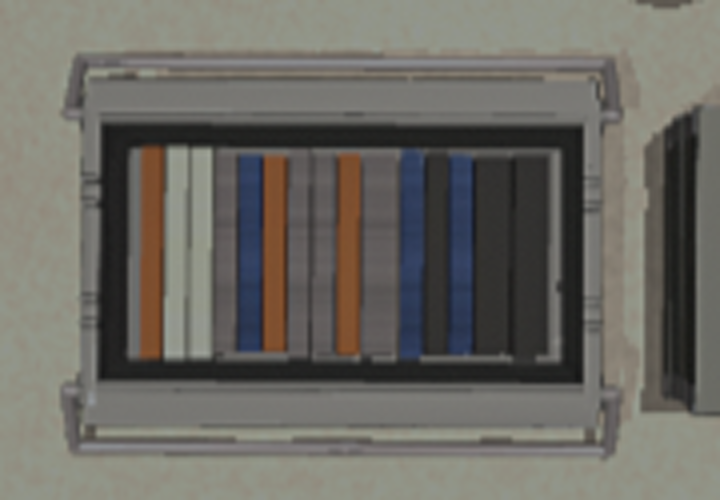

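The crop shows both bails hanging, with their bars at crop rows 63 and 447. Measured sizes match the given ones: tote centre (592,17), yaw about -1.3°, and box at (581.5,-274). Next I check which tool leans the arm can reach on each side.

```bash
cat >> util.py <<'E'
YAW=-0.022; T0=np.array([.5917,.017,0.])
RT=Rn.from_euler('z',YAW)
def tw(p): return T0+RT.apply(np.asarray(p,float))     # tote frame (m) -> world
def quat(side,lean,roll=0,tilt=0):
    """side -1 near,+1 far; lean (deg) off vertical, tips pointing to the tote; roll about tool z: 0 = closes in the tote's xz plane"""
    a=np.radians(lean); z=np.array([-side*np.sin(a),0,-np.cos(a)])
    y=np.array([-side*np.cos(a),0,np.sin(a)]); R=np.stack([np.cross(y,z),y,z],1)
    return (RT*Rn.from_matrix(R)*Rn.from_euler('z',roll,degrees=True)).as_quat()
def bar(side,th,r=.045):
    ph=th-np.radians(48); return np.array([side*(.076+r*np.cos(ph)),0,.101+r*np.sin(ph)])
E
python3 - <<'E'
from util import *
from workcell import kinematics,telemetry
q0=telemetry.read_state()
for side in(-1,1):
  for roll in(0,90,180,-90):
    o=[]
    for lean in(0,15,30,38,45,52,60,68,75):
        z=RT.apply(Rn.from_quat(quat(side,lean)).as_matrix()[:,2]*0)
        a=np.radians(lean); ax=np.array([-side*np.sin(a),0,-np.cos(a)]); n=np.array([-side*np.cos(a),0,np.sin(a)])
        res=''
        for th in (0,.84,1.7,2.41):
            p=tw(bar(side,th)-n*.016+ax*.012)
            res+='1' if kinematics.solve_ik(p,quat(side,lean,roll)) is not None else '0'
        o.append((lean,res))
    print(side,roll,o)
E
```

```text
-1 0 [(0, '1111'), (15, '1111'), (30, '1111'), (38, '0001'), (45, '0000'), (52, '0000'), (60, '0000'), (68, '0000'), (75, '0000')]
-1 90 [(0, '1111'), (15, '1111'), (30, '1111'), (38, '0001'), (45, '0000'), (52, '0000'), (60, '0000'), (68, '0000'), (75, '0000')]
-1 180 [(0, '0000'), (15, '0000'), (30, '0000'), (38, '0000'), (45, '0000'), (52, '0000'), (60, '0000'), (68, '0000'), (75, '0000')]
-1 -90 [(0, '1111'), (15, '1111'), (30, '1111'), (38, '0001'), (45, '0000'), (52, '0000'), (60, '0000'), (68, '0000'), (75, '0000')]
1 0 [(0, '0000'), (15, '0000'), (30, '0000'), (38, '0000'), (45, '0000'), (52, '0000'), (60, '0000'), (68, '0000'), (75, '0000')]
1 90 [(0, '1111'), (15, '1111'), (30, '1111'), (38, '1111'), (45, '1111'), (52, '1111'), (60, '1111'), (68, '1111'), (75, '1111')]
1 180 [(0, '1111'), (15, '1111'), (30, '1111'), (38, '1111'), (45, '1111'), (52, '1111'), (60, '1111'), (68, '1111'), (75, '1111')]
1 -90 [(0, '1111'), (15, '1111'), (30, '1111'), (38, '1111'), (45, '1111'), (52, '1111'), (60, '1111'), (68, '1111'), (75, '1111')]
```

```bash
cat >> util.py <<'E'
def prod(side,lean,az,roll=90):
    """tool pointing to the tote, lean off vertical, turned az deg about z. returns quat (world), axis and bar-contact normal (tote frame)"""
    a,b=np.radians([lean,az]); h=np.array([-side*np.cos(b),np.sin(b),0]); ax=np.sin(a)*h+[0,0,-np.cos(a)]
    y=np.cos(a)*h+[0,0,np.sin(a)]
    R=np.stack([np.cross(y,ax),y,ax],1)
    n=np.cross(ax,[0,1,0]); n/=np.linalg.norm(n); n*=np.sign(n[2])
    return (RT*Rn.from_matrix(R)*Rn.from_euler('z',roll,degrees=True)).as_quat(),ax,n
E
python3 - <<'E'
from util import *
from workcell import kinematics
print("near")
for az in (-90,-75,-60,-45,-30,30,45,60,75,90):
  for lean in (45,55,65,75):
    e=np.degrees(np.arctan(np.tan(np.radians(lean))*np.cos(np.radians(az))))
    if e<48: continue
    for yb in (-.1,0,.1):
      for roll in (-90,0,90,180):
        q,ax,n=prod(-1,lean,az,roll); r=''
        for th,back in ((0,.06),(0,0),(.5,0),(.84,0),(1.7,0),(2.41,0)):
            p=tw(bar(-1,th)+[0,yb,0]-n*.016+ax*(.012-back))
            r+='1' if kinematics.solve_ik(p,q) is not None else '0'
        if r.count('1')>=5: print(az,lean,yb,roll,round(e),r)
E
```

```text
near
-60 75 0 -90 62 111110
-60 75 0 90 62 111110
-60 75 0 180 62 111110
-60 75 0.1 -90 62 111111
-60 75 0.1 90 62 111111
-60 75 0.1 180 62 111111
-45 65 0.1 -90 57 101111
-45 65 0.1 90 57 101111
-45 65 0.1 180 57 101111
30 75 -0.1 -90 73 111011
30 75 -0.1 90 73 111011
30 75 -0.1 180 73 111011
45 65 -0.1 -90 57 111111
45 65 -0.1 90 57 111111
45 65 -0.1 180 57 111111
45 65 0 -90 57 111111
45 65 0 90 57 111111
45 65 0 180 57 111111
45 75 -0.1 -90 69 111111
45 75 -0.1 90 69 111111
45 75 -0.1 180 69 111111
45 75 0 -90 69 111111
45 75 0 90 69 111111
45 75 0 180 69 111111
60 75 -0.1 -90 62 111111
60 75 -0.1 90 62 111111
60 75 -0.1 180 62 111111
60 75 0 -90 62 111111
60 75 0 90 62 111111
60 75 0 180 62 111111
60 75 0.1 -90 62 111111
60 75 0.1 90 62 111111
60 75 0.1 180 62 111111
```

```bash
cat > swing.py <<'E'
from util import *
from workcell import bot, effector, kinematics, telemetry, optics
def st(tag=''):
    s=telemetry.read_state(); print(tag,round(s["clock"],2),np.round(s["tool_pos"],3),np.round(s["contact_force"],1),round(s["finger_gap"],3)); return s
def swing(side,lean,az,yb,roll,end):
    q,ax,n=prod(side,lean,az,roll)
    at=lambda th,off,dep: tw(bar(side,th)+[0,yb,0]-n*off+ax*dep)
    ent=at(0,.021,.015)
    back=at(0,.021,-.075)
    bot.goto(back+[0,0,.20],q); st('via')
    bot.move_straight(back,feed=.2); st('back')
    if bot.move_straight(ent,feed=.12,f_stop=12): st('HIT entering'); return False
    st('under')
    for i,th in enumerate(np.linspace(0,end,9)):
        bot.move_straight(at(th,.014,.015),feed=.09)
        if i%2==0: st(f'th {th:.2f}')
    return True
E
python3 - <<'E'
from swing import *
effector.grasp(20); st('shut')
q0=np.array(telemetry.read_state()["joints"])
best=None
for roll in (90,-90,180):
    q,ax,n=prod(1,65,0,roll); j=kinematics.solve_ik(tw(bar(1,0)-n*.021-ax*.075)+[0,0,.2],q)
    if j is not None: print(roll,np.round(j,2),np.abs(j-q0).max().round(2))
E
```

```text
shut 0.87 [0.163 0.655 0.231] [ 0.7  0.2 -0.2] 0.0
```

Run:
```python
from swing import *
q0=np.array(telemetry.read_state()["joints"])
for lean in (55,60,65,70):
  for roll in (90,-90,180):
    q,ax,n=prod(1,lean,0,roll); o=[]
    for back,up in ((-.015,0),(.03,0),(.05,0),(.075,0),(.0,.1),(.05,.1),(.05,.2),(.0,.2),(.0,.3)):
        j=kinematics.solve_ik(tw(bar(1,0)-n*.021-ax*back)+[0,0,up],q); o.append('-' if j is None else '%.1f'%np.abs(j-q0).max())
    print(lean,roll,o, np.round(j,2) if j is not None else '')
```

```text
55 90 ['1.5', '1.5', '1.5', '1.5', '1.5', '1.5', '1.5', '1.5', '1.5'] [-0.02  0.99  0.55  0.01  2.56 -1.56]
55 -90 ['1.6', '1.6', '1.6', '1.6', '1.6', '1.6', '1.6', '1.6', '1.6'] [-0.02  0.99  0.55  0.01  2.56  1.58]
55 180 ['1.3', '1.3', '1.3', '1.3', '1.3', '1.3', '1.3', '1.3', '1.3'] [-0.02  0.99  0.55  0.01  2.56  0.01]
60 90 ['1.5', '1.5', '1.5', '-', '1.5', '1.5', '-', '1.5', '1.5'] [-0.02  1.05  0.5   0.01  2.65 -1.56]
60 -90 ['1.6', '1.6', '1.6', '-', '1.6', '1.6', '-', '1.6', '1.6'] [-0.02  1.05  0.5   0.01  2.65  1.58]
60 180 ['1.3', '1.3', '1.3', '-', '1.3', '1.3', '-', '1.3', '1.4'] [-0.02  1.05  0.5   0.01  2.65  0.01]
65 90 ['1.5', '1.5', '-', '-', '1.5', '-', '-', '1.5', '-'] 
65 -90 ['1.6', '1.6', '-', '-', '1.6', '-', '-', '1.6', '-'] 
65 180 ['1.3', '1.3', '-', '-', '1.3', '-', '-', '1.3', '-'] 
70 90 ['1.5', '1.5', '-', '-', '1.5', '-', '-', '1.5', '-'] 
70 -90 ['1.6', '1.6', '-', '-', '1.6', '-', '-', '1.6', '-'] 
70 180 ['1.3', '1.3', '-', '-', '1.3', '-', '-', '1.4', '-']
```

```bash
sed -i 's/,end):/,end,bk):/; s/-\.075)/-bk)/; s/\[0,0,\.20\]/[0,0,.16]/' swing.py
python3 - <<'E'
from swing import *
print(swing(1,62,0,0,90,2.35,.04))
p,d=optics.snapshot("side"); cv2.imwrite("pics/far1.png",p[100:340,180:480,::-1].repeat(2,0).repeat(2,1))
E
```

```text
via 3.94 [0.743 0.015 0.228] [ 0.3 -0.1  0. ] 0.0
back 4.89 [0.744 0.014 0.07 ] [-0.8 -0.3  0.3] 0.0
under 5.5 [0.695 0.015 0.044] [0.2 1.  0.8] 0.0
th 0.00 5.75 [0.692 0.015 0.049] [ 0.2  0.1 -1.2] -0.0
th 0.59 6.35 [0.705 0.014 0.071] [ 4.1 -0.4 -1.9] 0.0
th 1.18 6.95 [0.703 0.015 0.097] [ 0.5 -0.8 -0.2] 0.0
th 1.76 7.55 [0.688 0.015 0.118] [0.4 0.1 0.7] -0.001
th 2.35 8.15 [0.664 0.015 0.126] [-2.1 -0.2 -6.8] -0.0
True
```

View pics/far1.png

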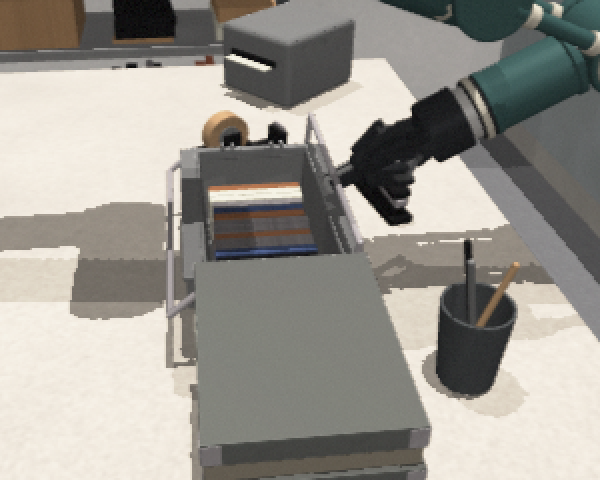

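The far bail's bar now stands about upright (crop 310–350, 120–240), with the gripper behind it. Next I sweep it inward with a vertical prod and press it home.

```bash
cat >> swing.py <<'E'
def over(side,yb=0,roll=90):
    q=quat(side,0,roll)
    bot.goto(tw([side*.150,yb,.170]),q); st('out')
    bot.move_straight(tw([side*.150,yb,.119]),feed=.15)
    print('stop',bot.move_straight(tw([side*.059,yb,.119]),feed=.12,f_stop=40)); st('swept')
    bot.move_straight(tw([side*.072,yb,.125]),feed=.15)
    bot.move_straight(tw([side*.066,yb,.165]),feed=.15)
    bot.move_straight(tw([side*.039,yb,.165]),feed=.15)
    print('stop',bot.move_straight(tw([side*.037,yb,.1155]),feed=.06,f_stop=35)); st('pressed')
    bot.move_straight(tw([side*.037,yb,.190]),feed=.2); st('up')
E
python3 - <<'E'
from swing import *
q,ax,n=prod(1,62,0,90); p=telemetry.read_state()["tool_pos"]
bot.move_straight(p+RT.apply(-ax*.03+np.array([.02,0,.02])),feed=.15)
over(1,roll=90)
p,d=optics.snapshot("top"); np.savez("t1.npz",p=p,d=d); cv2.imwrite("pics/t1.png",p[150:290,210:410,::-1].repeat(4,0).repeat(4,1)[:560])
E
```

```text
out 9.83 [0.741 0.014 0.169] [ 0.1 -0.3 -0.8] -0.0
stop False
swept 11.23 [0.651 0.016 0.12 ] [-0.3  0.5  0.1] -0.0
stop True
pressed 12.96 [0.626 0.016 0.121] [-0.6  0.4  1.9] -0.0
up 13.45 [0.629 0.016 0.19 ] [-1.   0.5  0.1] -0.0
```

View pics/t1.png

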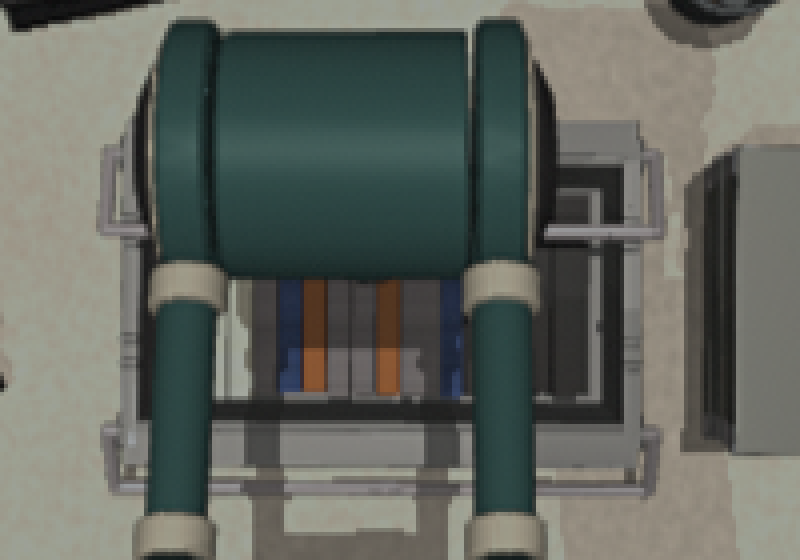

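The far bail is over the opening (bar at crop row ~232), and the arm hides its middle. The press stopped at z=0.121, so I press again to check that it snapped.

Run:
```python
from swing import *
bot.move_straight(tw([.036,0,.128]),feed=.2); st()
print(bot.move_straight(tw([.035,0,.1145]),feed=.03,f_stop=22)); st('p2')
bot.move_straight(tw([.037,0,.190]),feed=.25); st('up')
```

```text
13.96 [0.626 0.016 0.126] [-0.  -0.2 -0.4] 0.0
False
p2 14.56 [0.628 0.016 0.117] [-2.7  0.3  8.1] 0.0
up 15.01 [0.63  0.016 0.192] [-0.  -0.8 -0.2] -0.0
```

Run:
```python
from swing import *
q0=np.array(telemetry.read_state()["joints"]); print(q0.round(2))
for az,lean in ((45,70),(45,65),(60,75)):
 for yb in (-.05,0):
  for roll in (90,-90,180):
    q,ax,n=prod(-1,lean,az,roll); o=[]
    for back,up in ((-.015,0),(.03,0),(.05,0),(.07,0),(.05,.1),(.05,.16),(.07,.16)):
        j=kinematics.solve_ik(tw(bar(-1,0)+[0,yb,0]-n*.021-ax*back)+[0,0,up],q); o.append('-' if j is None else '%.1f'%np.abs(j-q0).max())
        if up==.16 and back==.05: k=j
    print(az,lean,yb,roll,o, np.round(k,2) if k is not None else '')
```

```text
[-0.01  0.21  1.75 -0.    1.19 -1.56]
45 70 -0.05 90 ['1.4', '1.3', '1.3', '1.2', '1.2', '1.2', '1.1'] [-1.02 -0.06  2.45  1.18  1.46 -0.84]
45 70 -0.05 -90 ['3.4', '3.4', '3.4', '3.4', '3.7', '3.9', '3.9'] [-1.02 -0.06  2.45  1.18  1.46  2.3 ]
45 70 -0.05 180 ['1.8', '1.8', '1.9', '1.9', '2.1', '2.3', '2.3'] [-1.02 -0.06  2.45  1.18  1.46  0.73]
45 70 0 90 ['1.6', '1.4', '1.4', '1.3', '1.3', '1.2', '1.2'] [-0.94 -0.14  2.53  1.24  1.4  -0.81]
45 70 0 -90 ['3.3', '3.4', '3.4', '3.4', '3.7', '3.9', '3.9'] [-0.94 -0.14  2.53  1.24  1.4   2.33]
45 70 0 180 ['1.8', '1.8', '1.8', '1.8', '2.1', '2.3', '2.3'] [-0.94 -0.14  2.53  1.24  1.4   0.76]
45 65 -0.05 90 ['1.4', '1.3', '1.2', '1.2', '1.2', '1.1', '1.1'] [-0.99 -0.13  2.44  1.13  1.41 -0.74]
45 65 -0.05 -90 ['3.5', '3.5', '3.5', '3.5', '3.8', '4.0', '4.0'] [-0.99 -0.13  2.44  1.13  1.41  2.4 ]
45 65 -0.05 180 ['1.9', '1.9', '2.0', '2.0', '2.2', '2.4', '2.4'] [-0.99 -0.13  2.44  1.13  1.41  0.83]
45 65 0 90 ['1.5', '1.4', '1.3', '1.3', '1.2', '1.2', '1.1'] [-0.9  -0.22  2.51  1.18  1.36 -0.69]
45 65 0 -90 ['3.4', '3.5', '3.5', '3.5', '3.8', '4.0', '4.0'] [-0.9  -0.22  2.51  1.18  1.36  2.45]
45 65 0 180 ['1.9', '1.9', '1.9', '2.0', '2.3', '2.4', '2.4'] [-0.9  -0.22  2.51  1.18  1.36  0.88]
60 75 -0.05 90 ['1.2', '1.1', '1.1', '1.1', '1.1', '1.1', '1.0'] [-0.97  0.19  2.27  1.08  1.62 -0.96]
60 75 -0.05 -90 ['3.4', '3.4', '3.4', '3.4', '3.6', '3.7', '3.7'] [-0.97  0.19  2.27  1.08  1.62  2.18]
60 75 -0.05 180 ['1.8', '1.9', '1.9', '1.9', '2.1', '2.2', '2.2'] [-0.97  0.19  2.27  1.08  1.62  0.61]
60 75 0 90 ['1.3', '1.2', '1.2', '1.1', '1.1', '1.1', '1.1'] [-0.9   0.13  2.35  1.13  1.57 -0.96]
60 75 0 -90 ['3.4', '3.4', '3.4', '3.4', '3.6', '3.7', '3.7'] [-0.9   0.13  2.35  1.13  1.57  2.18]
60 75 0 180 ['1.8', '1.8', '1.8', '1.8', '2.0', '2.2', '2.2'] [-0.9   0.13  2.35  1.13  1.57  0.61]
```

```bash
sed -i 's/,end,bk):/,end,bk,off=.014):/; s/\.021/off+.007/g; s/at(th,\.014,/at(th,off,/' swing.py
python3 - <<'E'
from swing import *
bot.move_straight(tw([.0,0,.25]),feed=.3)
print(swing(-1,69,45,-.05,90,2.3,.05,.018))
p,d=optics.snapshot("side"); cv2.imwrite("pics/near1.png",p[100:340,180:480,::-1].repeat(2,0).repeat(2,1))
E
```

```text
via 16.52 [ 0.439 -0.063  0.223] [ 0.9 -0.   0.4] -0.0
back 17.48 [ 0.439 -0.063  0.064] [0.2 0.  0.2] 0.0
under 18.17 [ 0.483 -0.021  0.041] [-0.4 -0.2  0.4] 0.0
th 0.00 18.42 [ 0.486 -0.022  0.047] [-1.  -0.5  1.3] -0.0
th 0.57 19.0 [ 0.472 -0.021  0.067] [-4.7 -1.7 -3.9] 0.0
th 1.15 19.58 [ 0.473 -0.02   0.094] [-1.7  0.4 -0.1] -0.0
th 1.72 20.17 [ 0.488 -0.021  0.115] [-0.1  0.4  0.4] -0.0
th 2.30 20.75 [ 0.511 -0.021  0.124] [-0.3 -0.2  0.4] -0.0
True
```

View pics/near1.png

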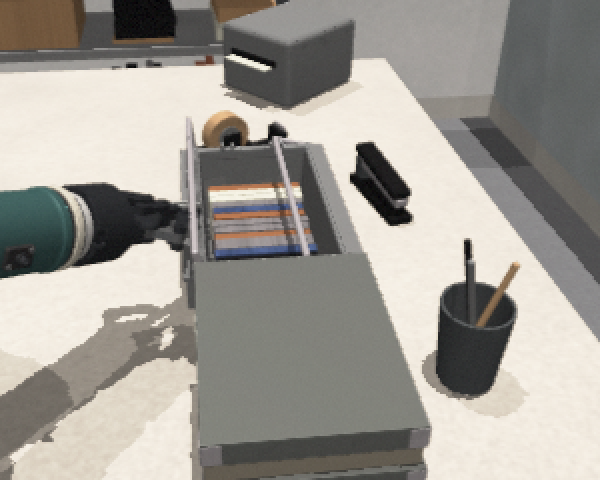

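The near bail is up (crop 190–200, 120–230) and the far bar lies across the opening. Next I swing the near one over.

```bash
cat > snap.py <<'E'
from swing import *
def check(name):
    c=optics.get_calibration("top"); p,d=optics.snapshot("top"); W=world(d,c)
    L=RT.inv().apply((W-T0).reshape(-1,3)).reshape(W.shape)*1000      # tote frame, mm
    for s in (-1,1):
        for lo,hi in ((-125,-45),(-45,45),(45,125)):
            m=(np.abs(L[...,0]-s*36)<18)&(L[...,1]>lo)&(L[...,1]<hi)&(L[...,2]>95)&(L[...,2]<150)
            if m.sum()>8: print('bar',s,lo,m.sum(),np.median(L[m],0).round(1))
    return p,d,W
E
python3 - <<'E'
from snap import *
q,ax,n=prod(-1,69,45,90); p=telemetry.read_state()["tool_pos"]
bot.move_straight(p+RT.apply(-ax*.04+np.array([-.01,0,.01])),feed=.15)
over(-1,roll=90)
bot.move_straight(tw([-.036,0,.128]),feed=.2)
print(bot.move_straight(tw([-.035,0,.1145]),feed=.03,f_stop=22)); st('p2')
bot.move_straight(tw([-.037,0,.19]),feed=.25)
q=quat(-1,0,0); bot.goto(tw([0,-.445,.26]),q); st('behind')
p,d,W=check('c'); cv2.imwrite("pics/c.png",p[130:290,210:510,::-1].repeat(2,0).repeat(2,1))
u=np.arange(640)[None,:]+0*d; z=W[...,2]
L=RT.inv().apply((W-T0).reshape(-1,3)).reshape(W.shape)
m=(z>.152)&(z<.17)&(np.abs(L[...,1]+.29)<.13)&(np.abs(L[...,0])<.11)
print(rect(W,m))
E
```

```text
out 23.51 [0.441 0.02  0.169] [ 0.5  0.  -0.4] -0.0
stop False
swept 24.91 [0.533 0.018 0.119] [-0.5 -0.2  0.4] 0.0
stop False
pressed 26.88 [0.558 0.018 0.118] [4.3 0.5 8.1] -0.0
up 27.41 [0.554 0.018 0.189] [-0.4 -0.3 -0.9] -0.0
False
p2 28.47 [0.558 0.018 0.117] [-2.7  0.5  8.9] 0.0
behind 30.84 [ 0.582 -0.427  0.259] [ 0.6 -0.1 -0.1] -0.0
bar -1 -125 143 [-32.5 -85.8 115.6]
bar -1 -45 167 [-32.9   0.8 115.9]
bar -1 45 145 [-31.9  85.2 116.2]
bar 1 -125 147 [ 32.5 -85.5 115.9]
bar 1 -45 167 [ 32.1  -0.7 115.6]
bar 1 45 143 [ 33.2  84.4 115.9]
{'c': array([ 581.5, -273.6]), 'size': array([211.7, 161.1]), 'ang': 88.4, 'z': 159.9, 'n': 7848}
```

View pics/c.png

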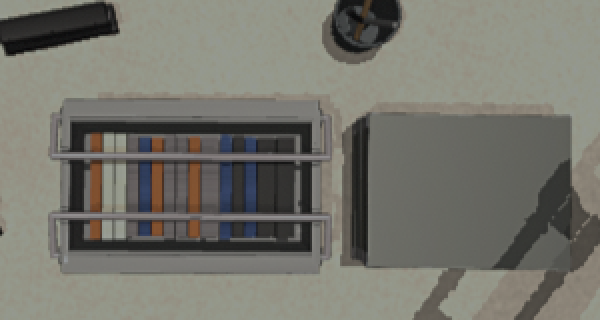

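Both bars read 116 mm high at x=±32.5, so both bails are home. The box hasn't moved. Next I push it with the two open fingers, stopping just short to look.

```bash
sed -i 's/^YAW=-0.022/YAW=-0.025/' util.py
cat >> snap.py <<'E'
def boxpose(f):
    c=optics.get_calibration("top"); p,d=optics.snapshot("top"); W=world(d,c)
    L=RT.inv().apply((W-T0).reshape(-1,3)).reshape(W.shape)
    m=(L[...,2]>.145)&(L[...,2]<.168)&(np.abs(L[...,1])<.14)&(np.abs(L[...,0])<.12)&(np.ptp(p.astype(int),axis=2)<30)
    r=rect(L,m); print('box in tote frame',r)
    q=L[m]*1000; print('extents',np.percentile(q,[.5,99.5],axis=0).round(1).tolist())
    cv2.imwrite(f,p[110:310,200:500,::-1].repeat(2,0).repeat(2,1)); return r
E
python3 - <<'E'
from snap import *
effector.open_jaws()
q=quat(-1,0,0)
P=lambda x,y,z:tw([x,y,z])
bot.goto(P(-.003,-.440,.20),q)
bot.move_straight(P(-.003,-.440,.120),feed=.15); st('low')
bot.move_straight(P(-.003,-.405,.120),feed=.06); st('contact')
bot.move_straight(P(0,-.26,.120),feed=.07); st('mid')
bot.move_straight(P(0,-.124,.120),feed=.07); st('end')
bot.move_straight(P(0,-.150,.120),feed=.15)
bot.move_straight(P(0,-.30,.25),feed=.3); st('clear')
boxpose("pics/b1.png")
E
```

```text
low 32.71 [ 0.579 -0.424  0.122] [-0.5 -0.3  0.3] 0.085
contact 33.44 [ 0.579 -0.387  0.12 ] [-0.6 -0.4  0.5] 0.086
mid 35.67 [ 0.586 -0.243  0.121] [-0.3 -4.9  3.9] 0.085
end 37.76 [ 0.589 -0.107  0.12 ] [-0.2 -0.5  0. ] 0.086
clear 38.89 [ 0.584 -0.282  0.249] [ 0.9  1.2 -0.1] 0.085
box in tote frame {'c': array([-0.5, -7.9]), 'size': array([210.7, 160.6]), 'ang': 89.97, 'z': 156.9, 'n': 7710}
extents [[-79.6, -112.5, 152.3], [78.7, 95.6, 161.5]]
```

View pics/b1.png

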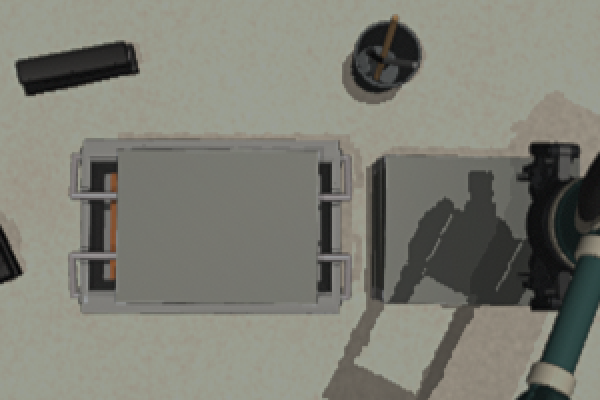

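The box sits level on the bails, square to the tote and 8 mm short of centre. The stack is still in place. I re-check the tote's y centre and finish the push.

Run:
```python
from snap import *
c=optics.get_calibration("top"); p,d=optics.snapshot("top"); W=world(d,c)
L=RT.inv().apply((W-T0).reshape(-1,3)).reshape(W.shape)*1000
m=(L[...,2]>104)&(L[...,2]<121)&(np.abs(L[...,1])<165)&(np.abs(np.abs(L[...,0])-33)<8)&(np.abs(L[...,1])>110)
y=L[...,1][m]; a,b=np.percentile(y,[1,99]); print('bar ends',a.round(1),b.round(1),'mid',((a+b)/2).round(2))
m=(L[...,2]>104)&(L[...,2]<114)&(np.abs(L[...,1])<165)&(np.abs(L[...,0])<22)&(np.abs(L[...,1])>115)
y=L[...,1][m]; a,b=np.percentile(y,[1,99]); print('rim ends',a.round(1),b.round(1),'mid',((a+b)/2).round(2))
m=(L[...,2]>104)&(L[...,2]<114)&(np.abs(L[...,1])<130)&(np.abs(L[...,0])<105)&(np.abs(L[...,0])>82)
x=L[...,0][m]; a,b=np.percentile(x,[1,99]); print('long rims',a.round(1),b.round(1),'mid',((a+b)/2).round(2))
dy=float(((np.percentile(y,1)+np.percentile(y,99))/2)); dy=dy/1000 if abs(dy)<4 else 0
bot.move_straight(tw([0,-.150,.120]),feed=.25)
bot.move_straight(tw([0,-.116+dy,.120]),feed=.05); st('end')
bot.move_straight(tw([0,-.150,.120]),feed=.15)
bot.move_straight(tw([0,-.30,.26]),feed=.3); st('clear')
boxpose("pics/b2.png")
p,d=optics.snapshot("side"); cv2.imwrite("pics/s2.png",p[100:400,180:480,::-1].repeat(2,0).repeat(2,1))
```

```text
bar ends -153.0 151.9 mid -0.52
rim ends -140.7 141.6 mid 0.42
long rims -94.4 94.9 mid 0.21
end 40.77 [ 0.589 -0.098  0.12 ] [ 1.1 -1.5  0.6] 0.085
clear 41.99 [ 0.584 -0.281  0.258] [-0.7  0.2 -0.2] 0.085
box in tote frame {'c': array([-0.5,  0.4]), 'size': array([210.7, 160.7]), 'ang': 89.94, 'z': 156.9, 'n': 7734}
extents [[-79.7, -104.2, 152.0], [78.5, 104.2, 161.6]]
```

View pics/s2.png

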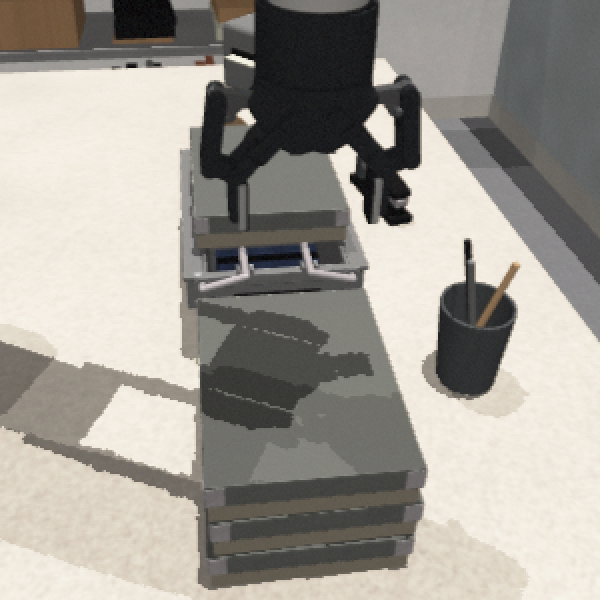

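The box sits level and centred on the bails, within about 0.5 mm and 0.1°. The three lower boxes, the pen pot and the stapler stand as before, and the gripper is clear.

```bash
python3 -c "
from workcell import job
print(job.finish_job())"
```

```text
the job is handed in; nothing more can be done
None
```

The job is handed in at about 42 s of the 72 s allowed: both bails are snapped home, and the top box was slid onto them level, square and centred to about 0.5 mm; the three lower boxes, tape dispenser, pen pot and stapler were left as they stood.

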